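# Fetch the green lens tube from the carousel and load it under the imaging head

## Task

First drag the imaging stage's sliding plate all the way out towards you (the black pad is there to press on), then turn the lens carousel (it has a yellow handle) until the green lens tube faces the white pointer in the gap of the retaining ring. Lift the green tube out, set it down gently, upright, in the middle of the white circle on the plate while the plate is still out, let go, and then push the plate fully home again with the tube standing on it. Leave the other lens tubes in their pockets and do not disturb anything else on the bench.

Things in the scene. Friction and masses are not known exactly. Their poses are not given: they have to be found in the camera images.
- carousel: turning grey disc, 244 mm diameter, 10 mm thick. Four pockets at 85 mm radius, on its +x, +y, -x, -y: rims 16 mm high, 50 mm wide inside. Origin: on the axis at the disc's underside, 14 mm above the bench; z up. Turns about z, friction 0.06 N m, stays where left, over 170 degrees each way from the start; the green tube starts within 75 degrees of the gap
- handle (a point): middle of the yellow bar handle on the carousel's axis, 140 mm above the bench; turns with the carousel. The bar is 64 mm long along x, 14 mm thick along y and 44 mm tall (118 to 162 mm above the bench); twist it about z to turn the carousel
- carousel_base: fixed aluminium disc, 290 mm diameter, 12 mm thick. Origin: underside centre, on the axis; -x points to the loading gap, roughly to the robot; a white pointer on the rim marks it. A fixed steel ring (85 mm mean radius, 12 mm wide, 118 to 122 mm above the bench, on three posts at 135 mm radius, at the back and 80 degrees either side of -x) covers the tubes except 51 degrees either side of -x
- loading_point (a point): centre of the loading gap, fixed on the carousel base 85 mm from the axis towards its -x, 24 mm above the bench: the green tube's underside centre is here when its pocket faces the pointer. Axes as the base
- tube_green: THE WANTED TUBE. lens tube: upright black cylinder 46 mm in diameter, 40 mm tall, with green neck above it 34 mm in diameter and 45 mm tall (85 mm in all, 0.1 to 0.21 kg); stands loose in a carousel pocket, which one varies. Origin: centre of its underside, z up; round, yaw means nothing
- tube_orange: lens tube: upright black cylinder 46 mm in diameter, 40 mm tall, with orange neck above it 34 mm in diameter and 45 mm tall (85 mm in all, 0.1 to 0.21 kg); stands loose in a carousel pocket, which one varies. Origin: centre of its underside, z up; round, yaw means nothing
- tube_red: lens tube: upright black cylinder 46 mm in diameter, 40 mm tall, with red neck above it 34 mm in diameter and 45 mm tall (85 mm in all, 0.1 to 0.21 kg); stands loose in a carousel pocket, which one varies. Origin: centre of its underside, z up; round, yaw means nothing
- tube_blue: lens tube: upright black cylinder 46 mm in diameter, 40 mm tall, with blue neck above it 34 mm in diameter and 45 mm tall (85 mm in all, 0.1 to 0.21 kg); stands loose in a carousel pocket, which one varies. Origin: centre of its underside, z up; round, yaw means nothing
- stage: fixed grey base, 220 by 150 mm (x -100 to +120 mm), side rails and back stop flush with the plate's top, 36 mm above the bench. Origin: on the bench, midway across; -x is its front, towards the robot. A white column (50 by 35 mm, 292 mm tall) at x +45, y -115 mm carries a camera barrel, 54 mm diameter, over x +45, y 0, lower end 167 mm above the bench
- plate (a joint): sliding plate, m: 0 = fully home, 0.12 = fully out to the stage's -x, hard stops at both; starts within 12 mm of home. Friction 1.5 N, no spring. Aluminium, 190 (x) by 120 by 12 mm, top 36 mm above the bench. No handle: drag it by friction from above. Pulled out, its front edge hangs free, underside 24 mm up, and can be pushed (95 mm before the stage's origin at home, 215 mm fully out)
- plate_pad (a point): centre of the black pad (50 mm along x by 90 mm along y) on the plate's top, 35 mm behind the plate's front edge, the place to press; it moves with the plate. Axes as the stage: -x is the way out
- plate_mark (a point): centre of the white circle (64 mm outside diameter, round a dark disc 53 mm in diameter) on the plate's top, 105 mm behind the pad's centre; it moves with the plate. Axes as the stage; under the camera barrel when the plate is home
- driver: screwdriver lying on the bench, about 200 mm long; bystander
- cleaner: white cleaner bottle 56 mm in diameter, 130 mm tall; bystander
- dish: white ceramic dish 100 mm in diameter, 30 mm tall; bystander
- mirror_a: mirror on a post, 150 mm tall, foot 50 mm by 75 mm, at the far side; bystander
- mirror_b: mirror on a post, 150 mm tall, foot 50 mm by 75 mm, on the left; bystander
Not all that is in view belongs to the job. Leave any purple look-alike of the tube_red alone.

How it is judged:
On the way, in this order (a step that is already met when the one before it is completed fails the run):
1. the plate has been dragged out (at least 105 of 120 mm) (value of joint plate above 0.105 m), for 0.2 s.
2. the carousel is turned so that the green tube, still in its pocket, is within 14 mm of the loading point, at rest (horizontal distance between tube_green and loading_point below 0.014 m and z of tube_green in the frame of carousel below 0.016 m and linear speed of tube_green below 0.02 m/s), for 0.2 s.
3. the green tube is lifted out of its pocket (z of tube_green in the frame of carousel above 0.035 m), for 0.1 s.
4. the green tube stands upright in the white circle on the pulled-out plate, let go (horizontal distance between tube_green and plate_mark below 0.012 m and z of tube_green in the frame of plate_mark between -0.005 and 0.005 m and angle between tube_green's own z axis and vertical below 0.06 rad and value of joint plate above 0.095 m and contact force between the fingers and tube_green below 0.1 N), for 0.2 s.
At the end, for the whole second after the job is handed in: The plate is home (within 8 mm), the green tube stands on it upright (within 0.06 rad), at rest, its centre within 12 mm of the white circle's centre, and the other three tubes stand upright in the carousel's pockets (value of joint plate below 0.008 m and horizontal distance between tube_green and plate_mark below 0.012 m and z of tube_green in the frame of plate_mark between -0.005 and 0.005 m and angle between tube_green's own z axis and vertical below 0.06 rad and linear speed of tube_green below 0.02 m/s and horizontal distance between tube_orange and carousel between 0.07 and 0.1 m and z of each of tube_orange, tube_red, tube_blue in the frame of carousel below 0.016 m and angle between each of tube_orange, tube_red, tube_blue's own z axis and vertical below 0.12 rad and horizontal distance between tube_red and carousel between 0.07 and 0.1 m and horizontal distance between tube_blue and carousel between 0.07 and 0.1 m); the robot touches nothing.
It fails at once if another lens tube is lifted out of its pocket or tipped (z of any of tube_orange, tube_red, tube_blue in the frame of carousel above 0.03 m or angle between any of tube_orange, tube_red, tube_blue's own z axis and vertical above 0.35 rad).
It fails at once if the green tube is dropped (falls freely by more than about 15 mm) (linear speed of tube_green above 0.5 m/s and contact force between the fingers and tube_green below 0.2 N).
It fails at once if a bystander is moved by more than 30 mm (distance of any of driver, cleaner, dish, mirror_a, mirror_b from where it was at the start of the episode above 0.03 m).
It also fails if it takes over 72 s, if anything falls off the work surface, if the arm or the gripper's body presses on something with over 40 N, if the wrist force passes 120 N, or if a joint passes its speed limit or range.

## Robot

A 6-joint arm with a two-finger parallel gripper is mounted at the origin on the work surface. World frame = base frame: x ahead of the robot, y to its left, z up, the work surface at z = 0. Lengths are in m, angles in rad, forces in N, time in s.
With the tool pointing down it reaches from about 0.4 to 0.825 m from the base axis. Payload 7 kg.
Tool frame: the origin (TCP) lies midway between the tips of the shut fingers; the grasp point (between the pads) lies 19 mm behind it; z points along the fingers, y is the line along which they close (so a half turn about z gives the same grasp; the last joint's range is limited). The gripper opens to 88 mm and grips with 3 to 60 N. Pads are 19 mm wide; open, the fingers measure 130 mm over their backs; the gripper's body (78 mm by 193 mm) begins 47 mm behind the grasp point.
Start: joints at [-1.022, 0.359, 0.012, 0, -1.224, -0.288], TCP at [0.174, -0.652, 0.227] pointing down, gripper open.
Joint ranges: [-3.07, 3.07], [-1.43, 2.12], [-1.02, 1.25], [-3.03, 1.67], [-3.05, -0], [-3.03, 3.03]. Speed limits (rad/s): [2.39, 2.39, 3.01, 3.14, 3.14, 3.14].

## Interface

Orientations are given as [roll, pitch, yaw] about the fixed x, y, z axes, in that order (R = Rz(yaw) Ry(pitch) Rx(roll)).
In Python, from station import get_state, grab_frame, calibration, job_done, boxes_of, regions_of, spot_point gives the robot as it stands. The module is installed in compiled form; this text tells all that it offers.
- The arm moves only by the tool arm_command, never from a script. Its argument "commands" is a list of rows, each an object of numbers: "tx", "ty", "tz": the shift along the tool's x, y, z each as a share of 25 cm, from -1 to 1; "twist": the turn about the tool's z as a share of 180 degrees, from -1 to 1. A call has exactly 8 rows; each row is the pose to reach, as a shift and turn from the pose commanded when the call began, along the tool's axes at that moment, turning the shorter way round; what a row does not reach only later rows make up. A row lasts 1/12 s, in which the tool goes at most 41.7 mm and 7.16 degrees, less where a joint would pass 70% of its speed; a pose out of reach is approached as far as the arm can. A call with a number of a shift or a turn outside -1 to 1 is refused whole. A call with a gripper value outside its range is refused whole. "claw" is the opening, from 0 (shut) to 1 (fully open), set as the call begins (left out, the last holds). The fingers move at their own pace and stop on an object; "grip_force" is the grip in N (left out, the last holds). Time passes only in rows, so rows that repeat a pose let the fingers close, or fill a call up. It gives the time, the measured TCP pose, the force, the opening and the grip force at its end, in the units of the state.
- get_state(): the state, without advancing time (a new reading comes with each control period).
- grab_frame(name): name is "scene" or "top" or "wrist"; returns the picture (480x640x3 uint8, red, green, blue); there is no depth.
- calibration(name): a dict with "camera_matrix" (3x3 intrinsics, pixels), "extrinsics" (4x4, takes a point from camera to world coordinates). Camera axes: x right, y down, z forward; pixel columns grow to the right and rows downward; lengths in m; the calibration is good to about 2 mm. The wrist camera is an equidistant fisheye: a pixel r from the principal point sees the ray r / f radians off the axis. A picture is of the moment at which its call begins: read the wrist's pose just before it. calibration takes no time and is no camera call; for the wrist camera it gives the pose at the moment of the call.
- job_done(): hands the job in; it is judged then, once.
Trained networks look in the newest picture that a camera, given by its name, has taken for a name from the list of things; names that differ only in an ending like _2 or _b are one class to them, and where a whole thing is asked for, a point or a joint stands for the part that bears it (a point fixed in the world has none). Each returns a list of dicts, best first, with "score" (0 to 1); they miss things now and then, are a little off and sometimes report something else, mostly with a low value. They report only what shows in the picture. A call takes as long as a camera call. They do not tell look-alikes from the thing itself.
- boxes_of(query, camera): "rect" ([left, top, right, bottom] in pixels, round what is visible of it).
- regions_of(query, camera): "region" (480x640 bool, what is visible of it) and "rect" ([left, top, right, bottom] in pixels, round what is visible of it).
- spot_point(query, camera): "uv" ([column, row] in pixels: a listed point, or the origin of a listed thing).
The state is a dict: "t": time; "q": joint angles; "qd": joint speeds; "joint_efforts": joint torques, N m; "eef_pos": TCP position; "ee_rot": TCP orientation; "force": force on the tool from outside, world axes, zero at the start; "moment": the same for the moment, N m; "width": finger opening in m; "gripper_force": force on a finger pad.
Only numpy, scipy, OpenCV 4.12 (cv2) and the standard library are available. Lean on these libraries where they do the work, as an engineer would, in place of code of your own. Each camera call takes 0.05 s, during which the arm holds its last target. There are 200 camera calls.

## Working session

There is one attempt and no reset: what is moved stays moved. The work goes in short steps, Python scripts to look and compute and a tool call to move; the robot and the scene stay as the last step left them, time stands still between calls to the robot, and variables do not carry over. Pictures are saved under pics/ and viewed, at most 11 in all, crops included, and the job is handed in when it is done.

Besides the shell and the picture viewer there is one more tool, called after "Call:" as name([rows], argument=value, ...), one row to a line, values as JSON. arm_command: Moves the arm, as the interface text tells. Shift numbers are shares of 25 cm and turn numbers shares of 180 degrees, none past 1 either way. Its arguments: {"type":"object","properties":{"commands":{"type":"array"},"claw":{"type":"number"},"grip_force":{"type":"number"}},"required":["commands"]}

```bash
mkdir -p pics; cat > h.py <<'E'
import numpy as np, cv2
from station import *
def ray(cam,uv):
    c=calibration(cam);K=np.array(c["camera_matrix"]);T=np.array(c["extrinsics"])
    x=(uv[0]-K[0,2])/K[0,0];y=(uv[1]-K[1,2])/K[1,1]
    if cam=="wrist":
        r=np.hypot(x,y);s=np.sin(r)/r if r>1e-9 else 1;d=np.array([x*s,y*s,np.cos(r)])
    else: d=np.array([x,y,1.])
    return T[:3,3],T[:3,:3]@d
def at(cam,uv,z):
    o,d=ray(cam,uv);return o+d*(z-o[2])/d[2]
def spot(q,cam,z):
    for r in spot_point(q,cam)[:2]:
        print(q,cam,round(r["score"],2),np.round(r["uv"],0),np.round(at(cam,r["uv"],z),4))
E
python3 - <<'E'
from h import *
for c in("top","scene"):
    im=grab_frame(c);cv2.imwrite(f"pics/{c}0.png",im[...,::-1])
    for q,z in(("handle",.14),("plate_pad",.036),("plate_mark",.036),("stage",0),("carousel",.014),("loading_point",.024),("tube_green",.024),("tube_red",.024),("tube_orange",.024),("tube_blue",.024)): spot(q,c,z)
    print(np.round(calibration(c)["extrinsics"],3)[:3,3])
s=get_state();print(s["t"],s["eef_pos"],s["ee_rot"],s["force"])
E
```

```text
handle top 0.77 [294. 231.] [0.5902 0.1916 0.14  ]
handle top 0.33 [379. 167.] [0.7229 0.0232 0.14  ]
plate_pad top 0.77 [510. 254.] [ 0.5605 -0.2661  0.036 ]
stage top 0.81 [504. 227.] [ 0.6259 -0.266   0.    ]
stage top 0.74 [225. 357.] [0.3351 0.3473 0.    ]
carousel top 0.9 [299. 242.] [0.5859 0.1905 0.014 ]
carousel top 0.67 [275. 271.] [0.5207 0.2412 0.014 ]
tube_green top 0.77 [272. 269.] [0.5242 0.2477 0.024 ]
tube_green top 0.32 [380. 166.] [0.757  0.0122 0.024 ]
tube_red top 0.61 [269. 215.] [0.6442 0.2555 0.024 ]
tube_orange top 0.6 [325. 265.] [0.534  0.1317 0.024 ]
tube_orange top 0.45 [510. 252.] [ 0.566  -0.2696  0.024 ]
tube_blue top 0.72 [269. 217.] [0.6408 0.2561 0.024 ]
[0.401 0.115 1.259]
handle scene 0.93 [346. 258.] [0.5855 0.1857 0.14  ]
plate_pad scene 0.73 [229. 170.] [ 0.566  -0.2631  0.036 ]
plate_mark scene 0.69 [192. 192.] [ 0.6792 -0.2646  0.036 ]
stage scene 0.91 [214. 191.] [ 0.6256 -0.2618  0.    ]
stage scene 0.49 [350. 328.] [0.6392 0.2577 0.    ]
carousel scene 0.62 [343. 292.] [0.5949 0.1909 0.014 ]
loading_point scene 0.59 [365. 263.] [0.5094 0.1775 0.024 ]
tube_green scene 0.76 [381. 286.] [0.5283 0.2428 0.024 ]
tube_green scene 0.53 [194. 191.] [ 0.669  -0.2767  0.024 ]
tube_red scene 0.87 [234. 339.] [0.8375 0.1158 0.024 ]
tube_red scene 0.7 [306. 289.] [0.6522 0.133  0.024 ]
tube_orange scene 0.72 [340. 256.] [0.5366 0.1239 0.024 ]
tube_blue scene 0.8 [349. 326.] [0.6445 0.2597 0.024 ]
[0.921 0.493 0.884]
1.1 [ 0.17399378 -0.65214253  0.22654892] [ 3.14154212e+00  4.63333096e-06 -2.88084066e+00] [-0.19196202  0.69269693 -0.24933391]
```

View pics/top0.png

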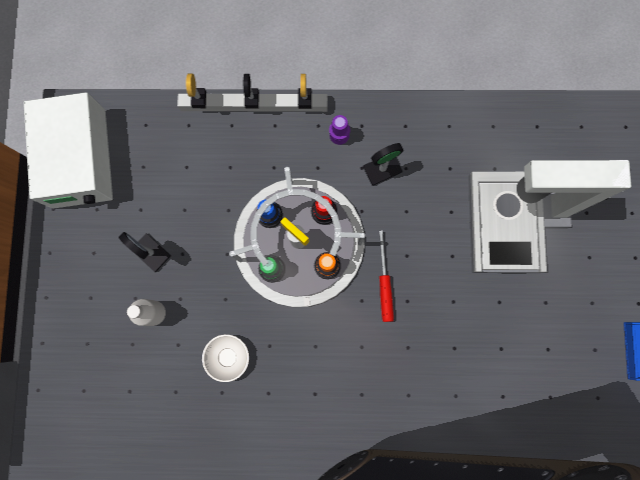

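View pics/scene0.png

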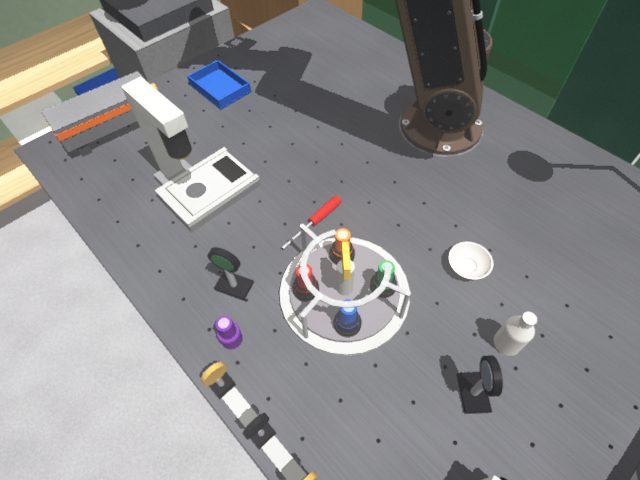

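```bash
python3 - <<'E'
from h import *
a=cv2.imread("pics/top0.png")[165:315,220:380];b=cv2.imread("pics/scene0.png")[220:360,265:425]
f=lambda x:cv2.resize(x,(400*1,int(400*x.shape[0]/x.shape[1])),interpolation=cv2.INTER_CUBIC)
c=cv2.resize(a,(800,750))[:600]
cv2.imwrite("pics/c1.png",cv2.resize(a,(640,600),interpolation=cv2.INTER_CUBIC))
for u in((473,272),(473,172),(545,272),(490,242),(531,242),(490,265),(531,265)): print(u,at("top",u,.036))
print("bar",at("top",(282,221),.162),at("top",(307,243),.162))
E
```

```text
(473, 272) [ 0.52118596 -0.18536395  0.036     ]
(473, 172) [ 0.74164929 -0.1918258   0.036     ]
(545, 272) [ 0.52260063 -0.33810593  0.036     ]
(490, 242) [ 0.58637851 -0.2236934   0.036     ]
(531, 242) [ 0.58709107 -0.31135703  0.036     ]
(490, 265) [ 0.53656137 -0.22200996  0.036     ]
(531, 265) [ 0.53734545 -0.3091395   0.036     ]
bar [0.60556954 0.21472323 0.162     ] [0.56240659 0.16506886 0.162     ]
```

View pics/c1.png

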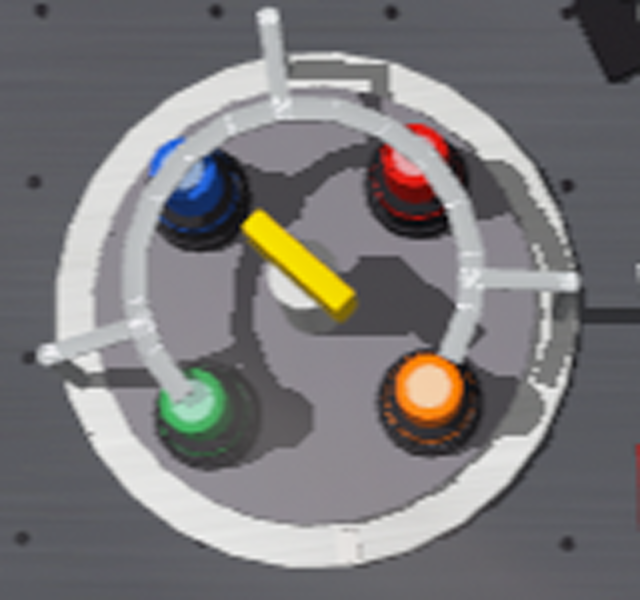

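Call:
arm_command([
  {"tx":-0.936,"ty":0.551,"tz":0.16,"twist":0.083},
  {"tx":-0.936,"ty":0.551,"tz":0.16,"twist":0.083},
  {"tx":-0.936,"ty":0.551,"tz":0.16,"twist":0.083},
  {"tx":-0.936,"ty":0.551,"tz":0.16,"twist":0.083},
  {"tx":-0.936,"ty":0.551,"tz":0.16,"twist":0.083},
  {"tx":-0.936,"ty":0.551,"tz":0.16,"twist":0.083},
  {"tx":-0.936,"ty":0.551,"tz":0.16,"twist":0.083},
  {"tx":-0.936,"ty":0.551,"tz":0.16,"twist":0.083},
], claw=0)

```text
t: 1.77
eef_pos: [0.3674, -0.4554, 0.186]
ee_rot: [3.141, 0.0, -3.138]
force: [-2.0, -0.3, -0.4]
width: 0.0398
gripper_force: 0.0
```

Call:
arm_command([
  {"tx":-0.76,"ty":0.776,"tz":0.16},
  {"tx":-0.76,"ty":0.776,"tz":0.16},
  {"tx":-0.76,"ty":0.776,"tz":0.16},
  {"tx":-0.76,"ty":0.776,"tz":0.16},
  {"tx":-0.76,"ty":0.776,"tz":0.16},
  {"tx":-0.76,"ty":0.776,"tz":0.16},
  {"tx":-0.76,"ty":0.776,"tz":0.16},
  {"tx":-0.76,"ty":0.776,"tz":0.16},
])

```text
invalid input
```

Call:
arm_command([
  {"tx":-0.76,"ty":0.77,"tz":0.16,"twist":0},
  {"tx":-0.76,"ty":0.77,"tz":0.16,"twist":0},
  {"tx":-0.76,"ty":0.77,"tz":0.16,"twist":0},
  {"tx":-0.76,"ty":0.77,"tz":0.16,"twist":0},
  {"tx":-0.76,"ty":0.77,"tz":0.16,"twist":0},
  {"tx":-0.76,"ty":0.77,"tz":0.16,"twist":0},
  {"tx":-0.76,"ty":0.77,"tz":0.16,"twist":0},
  {"tx":-0.76,"ty":0.77,"tz":0.16,"twist":0},
])

```text
t: 2.43
eef_pos: [0.5574, -0.2632, 0.1455]
ee_rot: [3.141, -0.0, -3.138]
force: [-0.2, -0.1, 0.1]
width: 0.0004
gripper_force: 0.0
```

Call:
arm_command([
  {"tx":0,"ty":0,"tz":0.16,"twist":0},
  {"tx":0,"ty":0,"tz":0.3,"twist":0},
  {"tx":0,"ty":0,"tz":0.4,"twist":0},
  {"tx":0,"ty":0,"tz":0.42,"twist":0},
  {"tx":0,"ty":0,"tz":0.43,"twist":0},
  {"tx":0,"ty":0,"tz":0.44,"twist":0},
  {"tx":0,"ty":0,"tz":0.444,"twist":0},
  {"tx":0,"ty":0,"tz":0.444,"twist":0},
])

```text
t: 3.1
eef_pos: [0.5556, -0.2666, 0.0371]
ee_rot: [-3.141, 0.003, -3.142]
force: [-0.4, 0.2, -0.2]
width: 0.0002
gripper_force: 0.0
```

Call:
arm_command([
  {"tx":0,"ty":0,"tz":0.004,"twist":0},
  {"tx":0,"ty":0,"tz":0.008,"twist":0},
  {"tx":0,"ty":0,"tz":0.012,"twist":0},
  {"tx":0,"ty":0,"tz":0.012,"twist":0},
  {"tx":0,"ty":0,"tz":0.012,"twist":0},
  {"tx":0,"ty":0,"tz":0.012,"twist":0},
  {"tx":0,"ty":0,"tz":0.012,"twist":0},
  {"tx":0,"ty":0,"tz":0.012,"twist":0},
])

```text
t: 3.77
eef_pos: [0.5562, -0.2666, 0.0362]
ee_rot: [-3.14, 0.004, -3.14]
force: [-4.2, 3.9, 17.9]
width: 0.0003
gripper_force: 9.2
```

Call:
arm_command([
  {"tx":0.02,"ty":0,"tz":0,"twist":0},
  {"tx":0.06,"ty":0,"tz":0,"twist":0},
  {"tx":0.1,"ty":0,"tz":0,"twist":0},
  {"tx":0.14,"ty":0,"tz":0,"twist":0},
  {"tx":0.18,"ty":0,"tz":0,"twist":0},
  {"tx":0.22,"ty":0,"tz":0,"twist":0},
  {"tx":0.26,"ty":0,"tz":0,"twist":0},
  {"tx":0.28,"ty":0,"tz":0,"twist":0},
])

```text
t: 4.43
eef_pos: [0.4875, -0.267, 0.0362]
ee_rot: [-3.139, 0.008, -3.14]
force: [1.2, 2.3, 14.6]
width: 0.0002
gripper_force: 6.9
```

Call:
arm_command([
  {"tx":0.02,"ty":0,"tz":0,"twist":0},
  {"tx":0.05,"ty":0,"tz":0,"twist":0},
  {"tx":0.09,"ty":0,"tz":0,"twist":0},
  {"tx":0.13,"ty":0,"tz":0,"twist":0},
  {"tx":0.16,"ty":0,"tz":0,"twist":0},
  {"tx":0.19,"ty":0,"tz":0,"twist":0},
  {"tx":0.21,"ty":0,"tz":0,"twist":0},
  {"tx":0.22,"ty":0,"tz":0,"twist":0},
])

```text
t: 5.1
eef_pos: [0.4348, -0.2674, 0.0362]
ee_rot: [-3.138, 0.011, -3.14]
force: [7.0, 1.4, 9.3]
width: 0.0005
gripper_force: 4.6
```

Call:
arm_command([
  {"tx":0,"ty":0,"tz":-0.1,"twist":0},
  {"tx":0,"ty":0.16,"tz":-0.26,"twist":0},
  {"tx":0,"ty":0.32,"tz":-0.42,"twist":0},
  {"tx":0,"ty":0.48,"tz":-0.5,"twist":0},
  {"tx":0,"ty":0.64,"tz":-0.6,"twist":0},
  {"tx":0,"ty":0.8,"tz":-0.68,"twist":0},
  {"tx":0,"ty":0.96,"tz":-0.72,"twist":0},
  {"tx":0,"ty":1,"tz":-0.72,"twist":0},
], claw=0.7)

```text
t: 5.77
eef_pos: [0.4297, -0.0213, 0.2132]
ee_rot: [3.14, 0.004, 3.141]
force: [2.1, 0.0, -0.2]
width: 0.0483
gripper_force: 0.0
```

```bash
python3 - <<'E'
from h import *
for c in("top","scene","wrist"):
    im=grab_frame(c);cv2.imwrite(f"pics/{c}1.png",im[...,::-1])
    for q,z in(("plate_mark",.036),("plate_pad",.036),("handle",.14)): spot(q,c,z)
s=get_state();print(s["t"],s["eef_pos"],s["ee_rot"],s["q"])
# green neck blobs / centre / bar in top
C=at("top",(299.5,242.5),.012);P=at("top",(307.5,300.7),.012);print("base",C,P,np.degrees(np.arctan2(*(C-P)[[1,0]])))
for u in((267,15),(575,283),(48,355)):
    p=at("top",(220+u[0]/4,165+u[1]/4),.12);print("post",p)
for n,u in(("green",(195,390)),("blue",(188,172)),("red",(415,155)),("orange",(430,376))):
    print(n,at("top",(220+u[0]/4,165+u[1]/4),.109))
E
```

```text
plate_mark top 0.88 [510. 261.] [ 0.546 -0.266  0.036]
plate_pad top 0.8 [513. 310.] [ 0.4407 -0.2665  0.036 ]
handle top 0.67 [294. 232.] [0.5884 0.1917 0.14  ]
plate_mark scene 0.77 [233. 167.] [ 0.5522 -0.2645  0.036 ]
plate_mark scene 0.54 [474. 394.] [0.5771 0.5211 0.036 ]
plate_pad scene 0.89 [263. 145.] [ 0.4451 -0.2712  0.036 ]
handle scene 0.61 [345. 292.] [0.6396 0.2378 0.14  ]
handle scene 0.57 [346. 258.] [0.5845 0.1861 0.14  ]
plate_pad wrist 0.62 [ 88. 230.] [ 0.442  -0.2697  0.036 ]
6.3667 [ 0.42943825 -0.0238068   0.21014687] [-3.14127313e+00 -7.60420257e-04  3.13974070e+00] [ 4.06840846e-01 -4.52582331e-02 -5.19221347e-01 -1.01022452e-05
 -1.09765799e+00 -1.97948440e+00]
base [0.58549831 0.18858121 0.012     ] [0.45752781 0.16899388 0.012     ] 8.702228375693723
post [0.72307988 0.21109021 0.12      ]
post [0.58433405 0.05252045 0.12      ]
post [0.54541168 0.31827136 0.12      ]
green [0.5295374  0.24468161 0.109     ]
blue [0.64249601 0.25112463 0.109     ]
red [0.65222858 0.1341809  0.109     ]
orange [0.53774168 0.12539096 0.109     ]
```

View pics/top1.png

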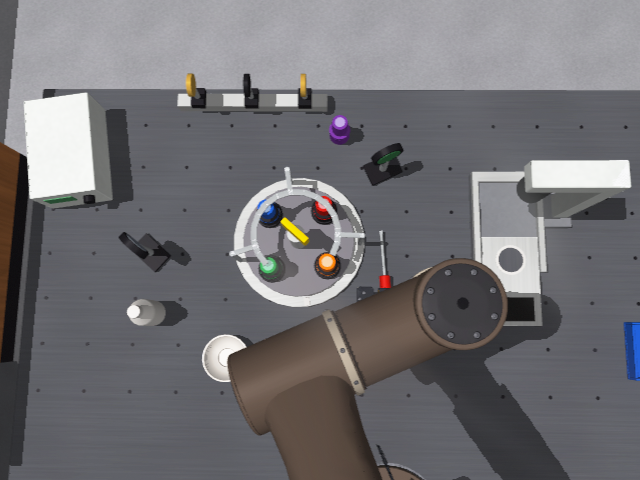

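Call:
arm_command([
  {"tx":-0.634,"ty":0.851,"tz":0,"twist":-0.272},
  {"tx":-0.634,"ty":0.851,"tz":0,"twist":-0.272},
  {"tx":-0.634,"ty":0.851,"tz":0,"twist":-0.272},
  {"tx":-0.634,"ty":0.851,"tz":0,"twist":-0.272},
  {"tx":-0.634,"ty":0.851,"tz":0,"twist":-0.272},
  {"tx":-0.634,"ty":0.851,"tz":0,"twist":-0.272},
  {"tx":-0.634,"ty":0.851,"tz":0,"twist":-0.272},
  {"tx":-0.634,"ty":0.851,"tz":0,"twist":-0.272},
])

```text
t: 7.03
eef_pos: [0.5901, 0.1921, 0.2086]
ee_rot: [3.141, -0.002, -2.28]
force: [-0.3, -0.2, -0.0]
width: 0.0614
gripper_force: 0.0
```

```bash
python3 - <<'E'
from h import *
s=get_state();print(s["t"],s["eef_pos"],s["ee_rot"],s["q"])
im=grab_frame("wrist");cv2.imwrite("pics/wrist2.png",im[...,::-1])
spot("handle","wrist",.14);spot("tube_green","wrist",.024);spot("carousel","wrist",.014);spot("loading_point","wrist",.024)
hsv=cv2.cvtColor(im,cv2.COLOR_RGB2HSV)
m=cv2.inRange(hsv,(22,150,90),(35,255,255));n,l,st,c=cv2.connectedComponentsWithStats(m)
i=1+st[1:,4].argmax();pts=np.argwhere(l==i)[:,::-1];print(st[i],c[i])
h=cv2.minAreaRect(pts.astype(np.float32));b=cv2.boxPoints(h);print(h,[np.round(at("wrist",p,.162)[:2],4) for p in b])
E
```

```text
7.0333 [0.59008777 0.19211726 0.20856272] [ 3.14144633e+00 -1.92272592e-03 -2.27968774e+00] [ 6.29157280e-01  2.82919986e-01 -1.39207052e-01  3.29796462e-04
 -1.15057394e+00 -1.33818366e+00]
tube_green wrist 0.58 [402. 212.] [0.5273 0.2406 0.024 ]
carousel wrist 0.66 [320. 211.] [0.5879 0.1898 0.014 ]
[ 306  196   24  111 1459] [317.12542838 229.81151474]
((317.5, 251.0), (110.0, 23.0), 90.0) [array([0.5674, 0.1532]), array([0.5576, 0.1617]), array([0.6024, 0.2139]), array([0.6132, 0.2045])]
```

View pics/wrist2.png

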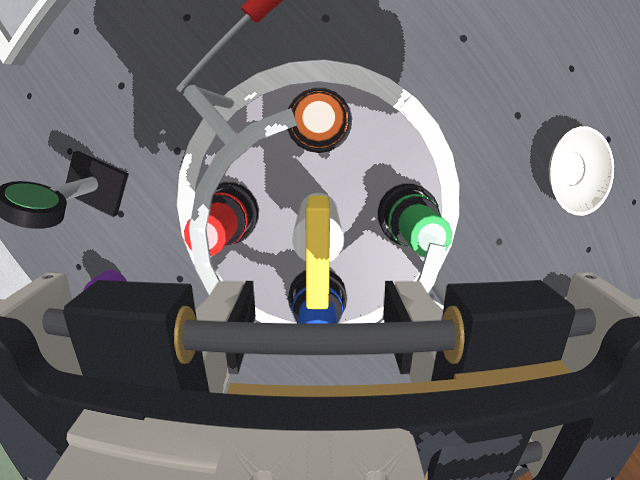

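Call:
arm_command([
  {"tx":0,"ty":0,"tz":0.12,"twist":0},
  {"tx":0,"ty":0,"tz":0.24,"twist":0},
  {"tx":0,"ty":0,"tz":0.31,"twist":0},
  {"tx":0,"ty":0,"tz":0.33,"twist":0},
  {"tx":0,"ty":0,"tz":0.33,"twist":0},
  {"tx":0,"ty":0,"tz":0.33,"twist":0},
  {"tx":0,"ty":0,"tz":0.33,"twist":0},
  {"tx":0,"ty":0,"tz":0.33,"twist":0},
])

```text
t: 7.95
eef_pos: [0.5889, 0.1902, 0.1298]
ee_rot: [-3.141, 0.003, -2.287]
force: [-0.0, 0.5, -0.6]
width: 0.0617
gripper_force: 0.0
```

Call:
arm_command([
  {"tx":0,"ty":0,"tz":0,"twist":0},
  {"tx":0,"ty":0,"tz":0,"twist":0},
  {"tx":0,"ty":0,"tz":0,"twist":0},
  {"tx":0,"ty":0,"tz":0,"twist":0},
  {"tx":0,"ty":0,"tz":0,"twist":0},
  {"tx":0,"ty":0,"tz":0,"twist":0},
  {"tx":0,"ty":0,"tz":0,"twist":0},
  {"tx":0,"ty":0,"tz":0,"twist":0},
], claw=0, grip_force=15)

```text
t: 8.62
eef_pos: [0.5888, 0.1893, 0.1279]
ee_rot: [-3.14, -0.0, -2.287]
force: [17.7, -12.4, -7.8]
width: 0.0142
gripper_force: 15.7
```

Call:
arm_command([
  {"tx":0,"ty":-0.006,"tz":0,"twist":-0.01},
  {"tx":0,"ty":-0.006,"tz":0,"twist":-0.03},
  {"tx":0,"ty":-0.006,"tz":0,"twist":-0.06},
  {"tx":0,"ty":-0.006,"tz":0,"twist":-0.09},
  {"tx":0,"ty":-0.006,"tz":0,"twist":-0.12},
  {"tx":0,"ty":-0.006,"tz":0,"twist":-0.15},
  {"tx":0,"ty":-0.006,"tz":0,"twist":-0.17},
  {"tx":0,"ty":-0.006,"tz":0,"twist":-0.18},
])

```text
t: 9.28
eef_pos: [0.5893, 0.189, 0.1279]
ee_rot: [-3.142, 0.0, -1.718]
force: [1.0, 0.2, 0.5]
width: 0.0137
gripper_force: 15.0
```

Call:
arm_command([
  {"tx":0,"ty":0,"tz":0,"twist":-0.01},
  {"tx":0,"ty":0,"tz":0,"twist":-0.03},
  {"tx":0,"ty":0,"tz":0,"twist":-0.055},
  {"tx":0,"ty":0,"tz":0,"twist":-0.075},
  {"tx":0,"ty":0,"tz":0,"twist":-0.09},
  {"tx":0,"ty":0,"tz":0,"twist":-0.096},
  {"tx":0,"ty":0,"tz":0,"twist":-0.096},
  {"tx":0,"ty":0,"tz":0,"twist":-0.096},
])

```text
t: 9.95
eef_pos: [0.5895, 0.189, 0.1279]
ee_rot: [-3.141, 0.0, -1.421]
force: [3.2, 0.2, -1.8]
width: 0.0135
gripper_force: 15.0
```

Call:
arm_command([
  {"tx":0,"ty":0,"tz":0,"twist":0},
  {"tx":0,"ty":0,"tz":0,"twist":0},
  {"tx":0,"ty":0,"tz":0,"twist":0},
  {"tx":0,"ty":0,"tz":-0.1,"twist":0},
  {"tx":0,"ty":0,"tz":-0.2,"twist":0},
  {"tx":0,"ty":0,"tz":-0.3,"twist":0},
  {"tx":0,"ty":0,"tz":-0.36,"twist":0},
  {"tx":0,"ty":0,"tz":-0.36,"twist":0},
], claw=0.65)

```text
t: 10.62
eef_pos: [0.5908, 0.1896, 0.2224]
ee_rot: [-3.136, 0.002, -1.42]
force: [0.3, 1.1, 0.3]
width: 0.0562
gripper_force: 0.0
```

Call:
arm_command([
  {"tx":0,"ty":0.344,"tz":0,"twist":0.31},
  {"tx":0,"ty":0.344,"tz":0,"twist":0.31},
  {"tx":0,"ty":0.344,"tz":0,"twist":0.31},
  {"tx":0,"ty":0.344,"tz":0,"twist":0.31},
  {"tx":0,"ty":0.344,"tz":0,"twist":0.31},
  {"tx":0,"ty":0.344,"tz":0,"twist":0.31},
  {"tx":0,"ty":0.344,"tz":0,"twist":0.31},
  {"tx":0,"ty":0.344,"tz":0,"twist":0.31},
])

```text
t: 11.28
eef_pos: [0.5037, 0.1758, 0.2177]
ee_rot: [3.141, -0.0, -2.401]
force: [-0.4, -0.3, -0.5]
width: 0.0568
gripper_force: 0.0
```

Call:
arm_command([
  {"tx":0,"ty":0,"tz":0,"twist":0.188},
  {"tx":0,"ty":0,"tz":0,"twist":0.188},
  {"tx":0,"ty":0,"tz":0,"twist":0.188},
  {"tx":0,"ty":0,"tz":0,"twist":0.188},
  {"tx":0,"ty":0,"tz":0,"twist":0.188},
  {"tx":0,"ty":0,"tz":0,"twist":0.188},
  {"tx":0,"ty":0,"tz":0,"twist":0.188},
  {"tx":0,"ty":0,"tz":0,"twist":0.188},
])

```text
t: 11.95
eef_pos: [0.504, 0.1759, 0.2178]
ee_rot: [-3.141, -0.0, -2.981]
force: [0.8, -0.1, -0.3]
width: 0.057
gripper_force: 0.0
```

```bash
cat >> h.py <<'E'
def green(cam,z):
    im=grab_frame(cam);hsv=cv2.cvtColor(im,cv2.COLOR_RGB2HSV)
    m=cv2.inRange(hsv,(55,80,60),(85,255,255));n,l,st,c=cv2.connectedComponentsWithStats(m)
    for i in 1+np.argsort(-st[1:,4])[:3]: print("green",cam,st[i],np.round(at(cam,c[i],z),4))
    return im
E
python3 - <<'E'
from h import *
s=get_state();print(s["t"],s["eef_pos"],s["ee_rot"],s["q"])
im=green("wrist",.109);cv2.imwrite("pics/wrist3.png",im[...,::-1])
for q,z in(("tube_green",.024),("loading_point",.024)): spot(q,"wrist",z)
im=green("scene",.09);spot("tube_green","scene",.024);spot("loading_point","scene",.024)
im=green("top",.1)
E
```

```text
11.95 [0.5039937  0.17586466 0.21781122] [-3.14146234e+00 -3.48715868e-04 -2.98143828e+00] [ 7.03212078e-01  1.32863103e-01 -3.11353848e-01 -7.59946966e-05
 -1.12694527e+00 -2.11382136e+00]
green wrist [ 298  204   46   54 1235] [0.4992 0.1759 0.109 ]
green wrist [294 194  54  29 172] [0.4801 0.1751 0.109 ]
green wrist [345 225   2   4   7] [0.4952 0.1943 0.109 ]
tube_green wrist 0.93 [318. 212.] [0.5063 0.1751 0.024 ]
green scene [ 538   41  102  122 5803] [-0.2964  0.2985  0.09  ]
green scene [362 235  15  24 200] [0.5087 0.1824 0.09  ]
green scene [362 258  15   6  26] [0.532  0.2058 0.09  ]
tube_green scene 0.82 [363. 261.] [0.5099 0.1711 0.024 ]
loading_point scene 0.72 [365. 260.] [0.504  0.1708 0.024 ]
green top [378 151  22  13 122] [ 0.7561 -0.      0.1   ]
green top [ 44 196  33   8 121] [0.6595 0.6884 0.1   ]
green top [304 288   1   1   1] [0.4791 0.1726 0.1   ]
```

View pics/wrist3.png

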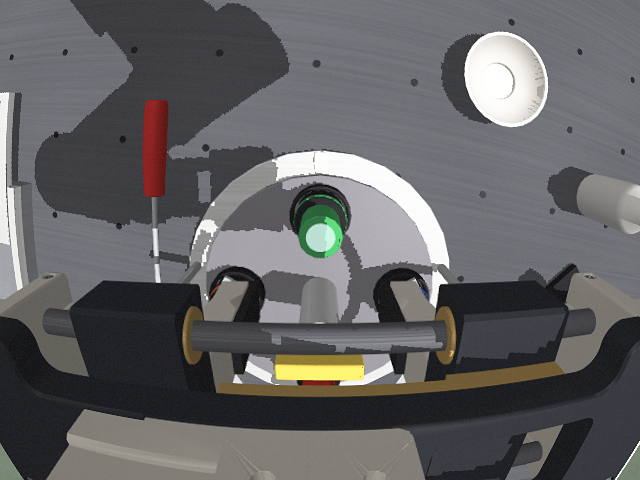

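Call:
arm_command([
  {"tx":0,"ty":0,"tz":0.12,"twist":0},
  {"tx":0,"ty":0,"tz":0.24,"twist":0},
  {"tx":0,"ty":0,"tz":0.36,"twist":0},
  {"tx":0,"ty":0,"tz":0.46,"twist":0},
  {"tx":0,"ty":0,"tz":0.53,"twist":0},
  {"tx":0,"ty":0,"tz":0.57,"twist":0},
  {"tx":0,"ty":0,"tz":0.57,"twist":0},
  {"tx":0,"ty":0,"tz":0.57,"twist":0},
])

```text
t: 12.97
eef_pos: [0.5044, 0.176, 0.0757]
ee_rot: [-3.141, -0.0, -2.984]
force: [0.2, -0.2, 0.4]
width: 0.0569
gripper_force: 0.0
```

Call:
arm_command([
  {"tx":0,"ty":0,"tz":0,"twist":0},
  {"tx":0,"ty":0,"tz":0,"twist":0},
  {"tx":0,"ty":0,"tz":0,"twist":0},
  {"tx":0,"ty":0,"tz":0,"twist":0},
  {"tx":0,"ty":0,"tz":0,"twist":0},
  {"tx":0,"ty":0,"tz":0,"twist":0},
  {"tx":0,"ty":0,"tz":0,"twist":0},
  {"tx":0,"ty":0,"tz":0,"twist":0},
], claw=0, grip_force=15)

```text
t: 13.63
eef_pos: [0.5046, 0.1763, 0.0762]
ee_rot: [3.141, 0.001, -2.984]
force: [-0.5, 0.8, 6.2]
width: 0.0339
gripper_force: 15.0
```

Call:
arm_command([
  {"tx":0,"ty":0,"tz":-0.02,"twist":0},
  {"tx":0,"ty":0,"tz":-0.06,"twist":0},
  {"tx":0,"ty":0,"tz":-0.12,"twist":0},
  {"tx":0,"ty":0,"tz":-0.19,"twist":0},
  {"tx":0,"ty":0,"tz":-0.26,"twist":0},
  {"tx":0,"ty":0,"tz":-0.32,"twist":0},
  {"tx":0,"ty":0,"tz":-0.36,"twist":0},
  {"tx":0,"ty":0,"tz":-0.36,"twist":0},
])

```text
t: 14.3
eef_pos: [0.5052, 0.1765, 0.1681]
ee_rot: [3.14, 0.004, -2.984]
force: [0.1, 0.3, -1.6]
width: 0.0336
gripper_force: 15.0
```

Call:
arm_command([
  {"tx":0.003,"ty":-0.05,"tz":0,"twist":0.003},
  {"tx":0.01,"ty":-0.16,"tz":0,"twist":0.01},
  {"tx":0.018,"ty":-0.3,"tz":0,"twist":0.02},
  {"tx":0.027,"ty":-0.44,"tz":0,"twist":0.03},
  {"tx":0.035,"ty":-0.58,"tz":0,"twist":0.04},
  {"tx":0.044,"ty":-0.72,"tz":0,"twist":0.048},
  {"tx":0.051,"ty":-0.84,"tz":0,"twist":0.05},
  {"tx":0.055,"ty":-0.9,"tz":0,"twist":0.05},
])

```text
t: 14.97
eef_pos: [0.5245, -0.0518, 0.1642]
ee_rot: [-3.141, -0.003, 3.139]
force: [0.2, 0.6, -1.6]
width: 0.034
gripper_force: 15.0
```

Call:
arm_command([
  {"tx":-0.005,"ty":-0.05,"tz":0,"twist":0},
  {"tx":-0.016,"ty":-0.16,"tz":0,"twist":0},
  {"tx":-0.03,"ty":-0.3,"tz":0,"twist":0},
  {"tx":-0.045,"ty":-0.44,"tz":0,"twist":0},
  {"tx":-0.06,"ty":-0.58,"tz":0,"twist":0},
  {"tx":-0.075,"ty":-0.72,"tz":0,"twist":0},
  {"tx":-0.087,"ty":-0.82,"tz":0,"twist":0},
  {"tx":-0.092,"ty":-0.862,"tz":0,"twist":0},
])

```text
t: 15.63
eef_pos: [0.5476, -0.2672, 0.1637]
ee_rot: [3.141, -0.003, 3.139]
force: [0.9, -0.4, -2.7]
width: 0.0337
gripper_force: 15.0
```

```bash
python3 - <<'E'
from h import *
s=get_state();print(s["t"],s["eef_pos"],s["ee_rot"],s["q"])
zb=s["eef_pos"][2]-.0515;print("base z",zb)
im=grab_frame("wrist");cv2.imwrite("pics/wrist4.png",im[...,::-1])
for q,z in(("plate_mark",.036),("plate_pad",.036),("tube_green",zb)): spot(q,"wrist",z)
grab_frame("scene")
for q,z in(("plate_mark",.036),("plate_pad",.036),("tube_green",zb)): spot(q,"scene",z)
E
```

```text
15.6333 [ 0.54759526 -0.26720031  0.16365795] [ 3.14133847e+00 -2.79710469e-03  3.13867318e+00] [-1.33661141e-01  3.00184136e-01 -2.23468920e-01  1.29866393e-04
 -1.04994964e+00 -1.44011980e+00]
base z 0.11215795445806653
plate_mark wrist 0.8 [322. 231.] [ 0.5503 -0.2634  0.036 ]
plate_pad wrist 0.65 [318.  98.] [ 0.4459 -0.2652  0.036 ]
tube_green wrist 0.94 [319. 260.] [ 0.5479 -0.2642  0.1122]
plate_mark scene 0.62 [233. 169.] [ 0.5558 -0.2571  0.036 ]
plate_pad scene 0.93 [262. 148.] [ 0.4525 -0.2661  0.036 ]
tube_green scene 0.93 [228. 146.] [ 0.551  -0.2614  0.1122]
tube_green scene 0.51 [261. 147.] [ 0.4947 -0.2004  0.1122]
```

View pics/wrist4.png

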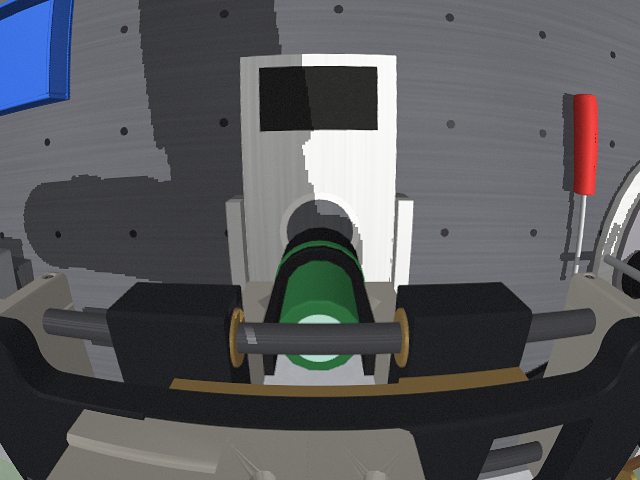

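Call:
arm_command([
  {"tx":-0.008,"ty":0.003,"tz":0.05,"twist":0},
  {"tx":-0.008,"ty":0.003,"tz":0.12,"twist":0},
  {"tx":-0.008,"ty":0.003,"tz":0.18,"twist":0},
  {"tx":-0.008,"ty":0.003,"tz":0.23,"twist":0},
  {"tx":-0.008,"ty":0.003,"tz":0.26,"twist":0},
  {"tx":-0.008,"ty":0.003,"tz":0.28,"twist":0},
  {"tx":-0.008,"ty":0.003,"tz":0.284,"twist":0},
  {"tx":-0.008,"ty":0.003,"tz":0.284,"twist":0},
])

```text
t: 16.7
eef_pos: [0.551, -0.2629, 0.0947]
ee_rot: [-3.141, 0.0, -3.141]
force: [-0.4, -0.5, -1.2]
width: 0.0336
gripper_force: 15.0
```

```bash
python3 - <<'E'
from h import *
s=get_state();print(s["t"],s["eef_pos"],s["force"])
im=grab_frame("wrist");cv2.imwrite("pics/wrist5.png",im[150:400,200:440][...,::-1])
for q,z in(("plate_mark",.036),("tube_green",.041)): spot(q,"wrist",z)
E
```

```text
16.7 [ 0.55104985 -0.26293701  0.0947484 ] [-0.446008   -0.50810434 -1.17573935]
tube_green wrist 0.8 [320. 261.] [ 0.5527 -0.263   0.041 ]
```

View pics/wrist5.png

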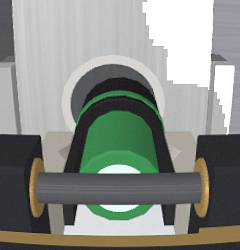

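```bash
python3 - <<'E'
from h import *
s=get_state();print(s["t"],s["eef_pos"])
print(at("wrist",(312.5,204),.036)+[.032,0,0],at("wrist",(262,250),.036),at("wrist",(364,250),.036))
im=grab_frame("wrist")
for u in((240,205),(262,205),(300,205),(420,205)):print(im[u[1],u[0]])
print("tube",at("wrist",(277,250),.078),at("wrist",(363,250),.078))
E
```

```text
16.85 [ 0.55133188 -0.26324317  0.09535702]
[ 0.55065625 -0.26735469  0.036     ] [ 0.5476023  -0.29887404  0.036     ] [ 0.54755077 -0.23554877  0.036     ]
[194 196 193]
[197 197 194]
[205 206 200]
[ 99 102 103]
tube [ 0.53344697 -0.28454501  0.078     ] [ 0.53343547 -0.24156575  0.078     ]
```

Call:
arm_command([
  {"tx":0.002,"ty":-0.01,"tz":0,"twist":0},
  {"tx":0.002,"ty":-0.017,"tz":0.006,"twist":0},
  {"tx":0.002,"ty":-0.017,"tz":0.012,"twist":0},
  {"tx":0.002,"ty":-0.017,"tz":0.018,"twist":0},
  {"tx":0.002,"ty":-0.017,"tz":0.02,"twist":0},
  {"tx":0.002,"ty":-0.017,"tz":0.02,"twist":0},
  {"tx":0.002,"ty":-0.017,"tz":0.02,"twist":0},
  {"tx":0.002,"ty":-0.017,"tz":0.02,"twist":0},
])

```text
t: 17.57
eef_pos: [0.5504, -0.2674, 0.0895]
ee_rot: [-3.142, -0.0, -3.141]
force: [-0.6, -0.4, -1.1]
width: 0.0338
gripper_force: 15.0
```

```bash
python3 - <<'E'
from h import *
s=get_state();print(s["t"],s["eef_pos"],s["force"])
im=grab_frame("wrist");cv2.imwrite("pics/wrist6.png",cv2.resize(im[180:300,240:400],(640,480))[...,::-1])
E
```

```text
17.5667 [ 0.55036476 -0.26738876  0.08950087] [-0.60912988 -0.3960469  -1.1147369 ]
```

View pics/wrist6.png

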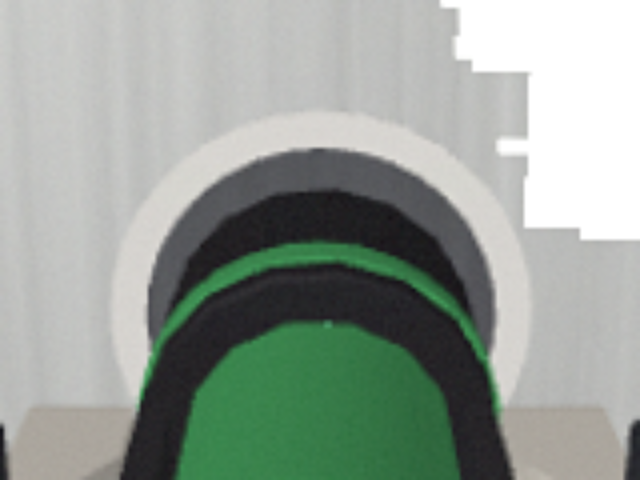

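Call:
arm_command([
  {"tx":0.004,"ty":0,"tz":0.002,"twist":0},
  {"tx":0.004,"ty":0,"tz":0.004,"twist":0},
  {"tx":0.004,"ty":0,"tz":0.006,"twist":0},
  {"tx":0.004,"ty":0,"tz":0.008,"twist":0},
  {"tx":0.004,"ty":0,"tz":0.009,"twist":0},
  {"tx":0.004,"ty":0,"tz":0.01,"twist":0},
  {"tx":0.004,"ty":0,"tz":0.01,"twist":0},
  {"tx":0.004,"ty":0,"tz":0.01,"twist":0},
])

```text
t: 18.28
eef_pos: [0.55, -0.2674, 0.0882]
ee_rot: [-3.141, 0.002, -3.141]
force: [-1.1, 3.9, 6.9]
width: 0.0338
gripper_force: 15.0
```

Call:
arm_command([
  {"tx":0,"ty":0,"tz":-0.003,"twist":0},
  {"tx":0,"ty":0,"tz":-0.003,"twist":0},
  {"tx":0,"ty":0,"tz":-0.003,"twist":0},
  {"tx":0,"ty":0,"tz":-0.003,"twist":0},
  {"tx":0,"ty":0,"tz":-0.003,"twist":0},
  {"tx":0,"ty":0,"tz":-0.003,"twist":0},
  {"tx":0,"ty":0,"tz":-0.003,"twist":0},
  {"tx":0,"ty":0,"tz":-0.003,"twist":0},
], claw=0.65)

```text
t: 18.95
eef_pos: [0.5493, -0.2674, 0.0877]
ee_rot: [3.142, -0.0, -3.142]
force: [1.1, -0.1, -0.1]
width: 0.0563
gripper_force: 0.0
```

Call:
arm_command([
  {"tx":0,"ty":0,"tz":-0.04,"twist":0},
  {"tx":0,"ty":0,"tz":-0.1,"twist":0},
  {"tx":0,"ty":0,"tz":-0.16,"twist":0},
  {"tx":0,"ty":0,"tz":-0.22,"twist":0},
  {"tx":0,"ty":0,"tz":-0.28,"twist":0},
  {"tx":0.1,"ty":0,"tz":-0.28,"twist":0},
  {"tx":0.2,"ty":0,"tz":-0.28,"twist":0},
  {"tx":0.3,"ty":0,"tz":-0.28,"twist":0},
])

```text
t: 19.62
eef_pos: [0.4737, -0.2674, 0.1585]
ee_rot: [-3.141, 0.001, -3.141]
force: [-0.9, -0.7, 0.2]
width: 0.0568
gripper_force: 0.0
```

```bash
python3 - <<'E'
from h import *
s=get_state();print(s["t"],s["eef_pos"],s["force"])
grab_frame("top")
for q,z in(("plate_mark",.036),("plate_pad",.036),("tube_green",.036)): spot(q,"top",z)
im=grab_frame("scene");cv2.imwrite("pics/scene7.png",cv2.resize(im[90:240,150:350],(800,600))[...,::-1])
for q,z in(("plate_mark",.036),("plate_pad",.036),("tube_green",.036)): spot(q,"scene",z)
E
```

```text
19.6167 [ 0.47367652 -0.26736731  0.15854658] [-0.89788223 -0.71377735  0.16494857]
plate_mark top 0.57 [227. 358.] [0.3348 0.3359 0.036 ]
plate_pad top 0.21 [258. 245.] [0.5766 0.2773 0.036 ]
plate_mark scene 0.58 [231. 167.] [ 0.5546 -0.2669  0.036 ]
plate_pad scene 0.84 [262. 145.] [ 0.4464 -0.2719  0.036 ]
tube_green scene 0.9 [232. 165.] [ 0.5498 -0.2703  0.036 ]
```

View pics/scene7.png

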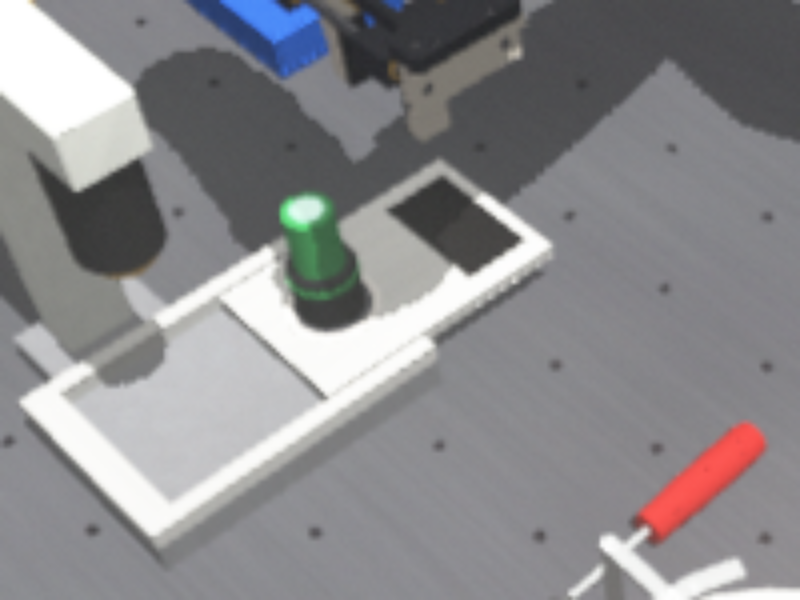

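Call:
arm_command([
  {"tx":0.1,"ty":0,"tz":0,"twist":0},
  {"tx":0.23,"ty":0,"tz":0,"twist":0},
  {"tx":0.35,"ty":0,"tz":0,"twist":0},
  {"tx":0.42,"ty":0,"tz":0,"twist":0},
  {"tx":0.42,"ty":0,"tz":0,"twist":0},
  {"tx":0.42,"ty":0,"tz":0.1,"twist":0},
  {"tx":0.42,"ty":0,"tz":0.2,"twist":0},
  {"tx":0.42,"ty":0,"tz":0.2,"twist":0},
], claw=0)

```text
t: 20.68
eef_pos: [0.3675, -0.2665, 0.1043]
ee_rot: [3.139, -0.005, 3.141]
force: [-0.6, 0.5, 0.1]
width: 0.0094
gripper_force: 0.0
```

Call:
arm_command([
  {"tx":0,"ty":0,"tz":0.08,"twist":0},
  {"tx":0,"ty":0,"tz":0.16,"twist":0},
  {"tx":0,"ty":0,"tz":0.24,"twist":0},
  {"tx":0,"ty":0,"tz":0.29,"twist":0},
  {"tx":0,"ty":0,"tz":0.312,"twist":0},
  {"tx":0,"ty":0,"tz":0.312,"twist":0},
  {"tx":0,"ty":0,"tz":0.312,"twist":0},
  {"tx":0,"ty":0,"tz":0.312,"twist":0},
])

```text
t: 21.35
eef_pos: [0.3703, -0.2676, 0.0307]
ee_rot: [-3.141, 0.001, -3.141]
force: [-1.0, 0.4, -0.7]
width: 0.0005
gripper_force: 0.0
```

Call:
arm_command([
  {"tx":-0.03,"ty":0,"tz":0.01,"twist":0},
  {"tx":-0.06,"ty":0,"tz":0.01,"twist":0},
  {"tx":-0.075,"ty":0,"tz":0.01,"twist":0},
  {"tx":-0.085,"ty":0,"tz":0.01,"twist":0},
  {"tx":-0.095,"ty":0,"tz":0.01,"twist":0},
  {"tx":-0.105,"ty":0,"tz":0.01,"twist":0},
  {"tx":-0.115,"ty":0,"tz":0.01,"twist":0},
  {"tx":-0.125,"ty":0,"tz":0.01,"twist":0},
])

```text
t: 22.02
eef_pos: [0.4003, -0.2673, 0.0271]
ee_rot: [3.141, -0.001, 3.142]
force: [-1.8, -0.5, 1.4]
width: 0.0003
gripper_force: 0.9
```

Call:
arm_command([
  {"tx":-0.01,"ty":0,"tz":0,"twist":0},
  {"tx":-0.02,"ty":0,"tz":0,"twist":0},
  {"tx":-0.03,"ty":0,"tz":0,"twist":0},
  {"tx":-0.042,"ty":0,"tz":0,"twist":0},
  {"tx":-0.055,"ty":0,"tz":0,"twist":0},
  {"tx":-0.07,"ty":0,"tz":0,"twist":0},
  {"tx":-0.085,"ty":0,"tz":0,"twist":0},
  {"tx":-0.1,"ty":0,"tz":0,"twist":0},
])

```text
t: 22.68
eef_pos: [0.4259, -0.2673, 0.0272]
ee_rot: [3.141, -0.0, -3.142]
force: [-1.3, 1.1, 0.6]
width: 0.0005
gripper_force: 0.8
```

Call:
arm_command([
  {"tx":-0.016,"ty":0,"tz":0,"twist":0},
  {"tx":-0.032,"ty":0,"tz":0,"twist":0},
  {"tx":-0.048,"ty":0,"tz":0,"twist":0},
  {"tx":-0.064,"ty":0,"tz":0,"twist":0},
  {"tx":-0.08,"ty":0,"tz":0,"twist":0},
  {"tx":-0.096,"ty":0,"tz":0,"twist":0},
  {"tx":-0.112,"ty":0,"tz":0,"twist":0},
  {"tx":-0.128,"ty":0,"tz":0,"twist":0},
])

```text
t: 23.35
eef_pos: [0.4579, -0.2674, 0.0272]
ee_rot: [3.142, -0.0, -3.141]
force: [-1.9, 1.0, -0.7]
width: 0.0003
gripper_force: 0.8
```

Call:
arm_command([
  {"tx":-0.016,"ty":0,"tz":0,"twist":0},
  {"tx":-0.032,"ty":0,"tz":0,"twist":0},
  {"tx":-0.048,"ty":0,"tz":0,"twist":0},
  {"tx":-0.064,"ty":0,"tz":0,"twist":0},
  {"tx":-0.08,"ty":0,"tz":0,"twist":0},
  {"tx":-0.096,"ty":0,"tz":0,"twist":0},
  {"tx":-0.112,"ty":0,"tz":0,"twist":0},
  {"tx":-0.128,"ty":0,"tz":0,"twist":0},
])

```text
t: 24.02
eef_pos: [0.49, -0.2674, 0.0272]
ee_rot: [3.142, -0.0, 3.142]
force: [-2.1, 0.6, -0.5]
width: 0.0004
gripper_force: 0.8
```

Call:
arm_command([
  {"tx":-0.012,"ty":0,"tz":0,"twist":0},
  {"tx":-0.023,"ty":0,"tz":0,"twist":0},
  {"tx":-0.033,"ty":0,"tz":0,"twist":0},
  {"tx":-0.042,"ty":0,"tz":0,"twist":0},
  {"tx":-0.05,"ty":0,"tz":0,"twist":0},
  {"tx":-0.058,"ty":0,"tz":0,"twist":0},
  {"tx":-0.064,"ty":0,"tz":0,"twist":0},
  {"tx":-0.07,"ty":0,"tz":0,"twist":0},
])

```text
t: 24.68
eef_pos: [0.5072, -0.2674, 0.0273]
ee_rot: [3.142, -0.0, -3.142]
force: [-1.7, 1.3, 0.9]
width: 0.0003
gripper_force: 0.8
```

Slow finish to the stop.

Call:
arm_command([
  {"tx":-0.006,"ty":0,"tz":0,"twist":0},
  {"tx":-0.012,"ty":0,"tz":0,"twist":0},
  {"tx":-0.018,"ty":0,"tz":0,"twist":0},
  {"tx":-0.022,"ty":0,"tz":0,"twist":0},
  {"tx":-0.026,"ty":0,"tz":0,"twist":0},
  {"tx":-0.03,"ty":0,"tz":0,"twist":0},
  {"tx":-0.034,"ty":0,"tz":0,"twist":0},
  {"tx":-0.036,"ty":0,"tz":0,"twist":0},
])

```text
t: 25.35
eef_pos: [0.5162, -0.2674, 0.0273]
ee_rot: [-3.142, 0.0, -3.142]
force: [-2.4, 1.1, 0.5]
width: 0.0005
gripper_force: 0.8
```

Call:
arm_command([
  {"tx":-0.002,"ty":0,"tz":0,"twist":0},
  {"tx":-0.004,"ty":0,"tz":0,"twist":0},
  {"tx":-0.006,"ty":0,"tz":0,"twist":0},
  {"tx":-0.008,"ty":0,"tz":0,"twist":0},
  {"tx":-0.01,"ty":0,"tz":0,"twist":0},
  {"tx":-0.012,"ty":0,"tz":0,"twist":0},
  {"tx":-0.014,"ty":0,"tz":0,"twist":0},
  {"tx":-0.014,"ty":0,"tz":0,"twist":0},
])

```text
t: 26.02
eef_pos: [0.5183, -0.2674, 0.0271]
ee_rot: [3.141, -0.002, 3.141]
force: [-6.1, 1.1, 3.6]
width: 0.0003
gripper_force: 2.9
```

Call:
arm_command([
  {"tx":-0.002,"ty":0,"tz":0,"twist":0},
  {"tx":-0.004,"ty":0,"tz":0,"twist":0},
  {"tx":-0.004,"ty":0,"tz":0,"twist":0},
  {"tx":-0.004,"ty":0,"tz":0,"twist":0},
  {"tx":-0.004,"ty":0,"tz":0,"twist":0},
  {"tx":-0.004,"ty":0,"tz":0,"twist":0},
  {"tx":-0.004,"ty":0,"tz":0,"twist":0},
  {"tx":-0.004,"ty":0,"tz":0,"twist":0},
])

```text
t: 26.68
eef_pos: [0.5183, -0.2674, 0.0271]
ee_rot: [3.141, -0.004, 3.141]
force: [-8.3, 1.6, 5.4]
width: 0.0003
gripper_force: 4.1
```

Call:
arm_command([
  {"tx":0.02,"ty":0,"tz":0,"twist":0},
  {"tx":0.08,"ty":0,"tz":0,"twist":0},
  {"tx":0.16,"ty":0,"tz":0,"twist":0},
  {"tx":0.24,"ty":0,"tz":-0.05,"twist":0},
  {"tx":0.32,"ty":0,"tz":-0.15,"twist":0},
  {"tx":0.36,"ty":0,"tz":-0.25,"twist":0},
  {"tx":0.36,"ty":0,"tz":-0.32,"twist":0},
  {"tx":0.36,"ty":0,"tz":-0.32,"twist":0},
])

```text
t: 27.35
eef_pos: [0.4333, -0.2685, 0.1117]
ee_rot: [-3.139, 0.009, -3.141]
force: [1.0, -0.2, 0.1]
width: 0.0004
gripper_force: 0.0
```

```bash
python3 - <<'E'
from h import *
s=get_state();print(s["t"],s["eef_pos"],s["force"])
im=grab_frame("scene");cv2.imwrite("pics/scene8.png",cv2.resize(im[90:390,100:500],(800,600))[...,::-1])
for q,z in(("plate_mark",.036),("plate_pad",.036),("tube_green",.036)): spot(q,"scene",z)
E
```

```text
27.35 [ 0.43330302 -0.26849241  0.11165942] [ 1.00533332 -0.16381984  0.14157307]
plate_mark scene 0.56 [193. 194.] [ 0.6807 -0.2578  0.036 ]
plate_pad scene 0.79 [229. 168.] [ 0.5624 -0.2666  0.036 ]
tube_green scene 0.89 [195. 190.] [ 0.671  -0.2668  0.036 ]
tube_green scene 0.44 [212. 191.] [ 0.6401 -0.2344  0.036 ]
```

View pics/scene8.png

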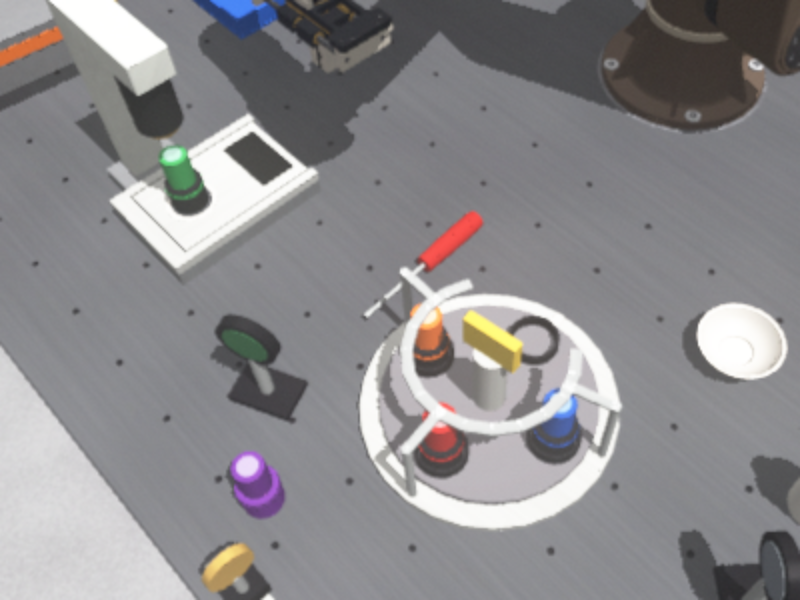

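The plate is home against its stop, and the green tube stands upright on the mark under the barrel (crop pixel 187,185). The orange, red and blue tubes are still upright in their pockets, so I'm handing in.

```bash
python3 -c "
from station import job_done
print(job_done())"
```

```text
the job is handed in; nothing more can be done
None
```

The job is handed in at about 27 s of the 72 s allowed: the green tube stands upright on the white circle, the plate is pushed home against its stop, the other three tubes are upright in their pockets, and the last picture shows no bystander visibly moved; the station returned no verdict.

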